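Make up two fabric-printing kits

ROBOT

A 7-joint arm with a two-finger parallel gripper is mounted at the origin on the work surface. World frame = base frame: x ahead of the robot, y to its left, z up, the work surface at z = 0. Lengths are in m, angles in rad, forces in N, time in s.
With the tool pointing down it reaches from about 0.4 to 0.875 m from the base axis. Payload 4.4 kg.
Tool frame: the origin (TCP) lies at the very end of the fingers, on their centre line; the grasp point (between the pads) lies 19 mm behind it (robot.pinch_z is the distance from the TCP to the grasp point, in m); z points along the fingers, y is the line along which they close (so a half turn about z gives the same grasp; the last joint's range is limited). The gripper opens to 85 mm and grips with 20 to 120 N. Pads are 22 mm wide; open, the fingers measure 114 mm over their backs; the gripper's body (76 mm by 85 mm) begins 54 mm behind the grasp point. The pads swing forward as they close: fully open they stand 13 mm farther back than shut.
Start: joints at [1.047, 0.628, 0.038, 1.517, -0.027, 0.996, -0.02], TCP at [0.287, -0.583, 0.211] pointing down, gripper open.
Joint ranges: [-3.06, 3.06], [-0.37, 2.12], [-1.25, 1.32], [0.18, 2.47], [-1.1, 4.24], [0.23, 1.98], [-2.94, 2.94]. Speed limits (rad/s): [2.57, 2.57, 3.14, 3.14, 3.14, 3.14, 3.14].

INTERFACE

Orientations are given as a unit quaternion [w, x, y, z].
In Python, from station import telemetry, get_image, get_calibration, hand_in, robot gives the robot as it stands. The module is installed in compiled form; this text tells all that it offers.
- The arm moves only by the tool arm_command, never from a script. Its argument "moves" is a list that holds one entry, the list of rows, each a list of 4 numbers: the shift along the tool's x, y, z in m, then the turn about the tool's z in degrees. A call has 1 to 20 rows; each row shifts and turns the commanded pose from where the row before left it, along the tool's axes as they then stand; what a row does not reach is not made up. A row lasts 1/12 s, in which the tool goes at most 41.7 mm and 7.16 degrees, less where a joint would pass 70% of its speed; a pose out of reach is approached as far as the arm can. A call is refused whole if a number of a shift passes 0.0417 or a number of a turn 7.16, either way. A call with a gripper value outside its range is refused whole. "jaw" is the opening, from 0 (shut) to 1 (fully open), set as the call begins (left out, the last holds). The fingers move at their own pace and stop on an object; "squeeze" is the grip in N (left out, the last holds). Time passes only in rows, so rows that do not move let the fingers close. It gives the time, the measured TCP pose, the force, the opening and the grip force at its end, in the units of the state.
- telemetry.get_state(): the state, without advancing time (a new reading comes with each control period).
- get_image(name): name is "side" or "top"; returns the picture (384x512x3 uint8, red, green, blue); there is no depth.
- get_calibration(name): a dict with "fx", "fy", "cx", "cy" (pixels), "k1" (the pictures are not rectified: a ray, as slopes to the right and down, at radius r is drawn at 1 + k1 r^2 times it, then the intrinsics apply), "R" (3x3) and "t" (3): a world point X has camera coordinates R X + t. Camera axes: x right, y down, z forward; pixel columns grow to the right and rows downward; lengths in m; the calibration is good to about 2 mm. A picture is of the moment at which its call begins. get_calibration takes no time and is no camera call.
- hand_in(): hands the job in; it is judged then, once.
The state is a dict: "t": time; "joint_pos": joint angles; "qd": joint speeds; "joint_efforts": joint torques, N m; "position": TCP position; "tool_rot": TCP orientation; "ft_force": force on the tool from outside, world axes, zero at the start; "ft_torque": the same for the moment, N m; "finger_gap": finger opening in m; "gripper_force": force on a finger pad.
Only numpy, scipy, OpenCV 4.12 (cv2) and the standard library are available. Lean on these libraries where they do the work, as an engineer would, in place of code of your own. Each camera call takes 0.05 s, during which the arm holds its last target. There are 200 camera calls.

TASK

Make up two fabric-printing kits from the stock in the middle of the table: the turquoise tray gets the heart printing block with the red and the black paint, the orange tray gets the star printing block with the yellow paint. Lay each block flat in the wide bay of its tray, handle up, and stand each jar upright in a small well of its own; set things down, do not drop them, and leave the flower block and the green and blue paint where they are.

Things in the scene. Friction and masses are not known exactly. Their poses are not given: they have to be found in the camera images.
- turquoise_tray: Turquoise (blue-green) plastic tray, fixed, left or right of the stock, 184 (x) by 152 mm (y), floor 4 mm thick, 4 mm walls and dividers up to 16 mm above the table; origin: centre of its underside. Wide bay (towards the robot) 100 by 144 mm, centre x = -38 mm, y = 0; two wells 72 by 70 mm, centres x = +52, y = +37 and -37 mm. It takes the heart block, the red jar and the black jar.
- orange_tray: Orange plastic tray, fixed, left or right of the stock, 184 (x) by 152 mm (y), floor 4 mm thick, 4 mm walls and dividers up to 16 mm above the table; origin: centre of its underside. Wide bay (towards the robot) 100 by 144 mm, centre x = -38 mm, y = 0; two wells 72 by 70 mm, centres x = +52, y = +37 and -37 mm. It takes the star block and the yellow jar; its second well stays empty.
- heart_block_grip (a point): Heart printing block: flat red heart-shaped base 18 mm thick, reaching at most 41 mm from its middle, with a round upright wooden handle 28 mm in diameter on its middle; 80 mm tall in all, about 130 g. This point is on the handle's axis, 50 mm above the underside, z up. Starts flat on the table in the stock, handle up, any yaw. It belongs in the turquoise tray.
- star_block_grip (a point): Star printing block: flat yellow five-pointed star-shaped base 18 mm thick, reaching at most 41 mm from its middle, with a round upright wooden handle 28 mm in diameter on its middle; 80 mm tall in all, about 130 g. This point is on the handle's axis, 50 mm above the underside, z up. Starts flat on the table in the stock, handle up, any yaw. It belongs in the orange tray.
- flower_block_grip (a point): Flower printing block: flat blue six-petalled flower-shaped base 18 mm thick, reaching at most 41 mm from its middle, with a round upright wooden handle 28 mm in diameter on its middle; 80 mm tall in all, about 130 g. This point is on the handle's axis, 50 mm above the underside, z up. Starts flat on the table in the stock, handle up, any yaw. It belongs in neither kit and stays where it is.
- red_jar_center (a point): Red paint jar, closed: upright cylinder 46 mm in diameter, 76 mm tall, lid and paint of that colour, dark label, about 140 g. This point is its centre, 38 mm above its underside, z up. Starts standing on the table in the stock. It belongs in the turquoise tray.
- black_jar_center (a point): Black paint jar, closed: upright cylinder 46 mm in diameter, 76 mm tall, lid and paint of that colour, dark label, about 140 g. This point is its centre, 38 mm above its underside, z up. Starts standing on the table in the stock. It belongs in the turquoise tray.
- yellow_jar_center (a point): Yellow paint jar, closed: upright cylinder 46 mm in diameter, 76 mm tall, lid and paint of that colour, dark label, about 140 g. This point is its centre, 38 mm above its underside, z up. Starts standing on the table in the stock. It belongs in the orange tray.
- green_jar_center (a point): Green paint jar, closed: upright cylinder 46 mm in diameter, 76 mm tall, lid and paint of that colour, dark label, about 140 g. This point is its centre, 38 mm above its underside, z up. Starts standing on the table in the stock. It belongs in neither kit and stays where it is.
- blue_jar_center (a point): Blue paint jar, closed: upright cylinder 46 mm in diameter, 76 mm tall, lid and paint of that colour, dark label, about 140 g. This point is its centre, 38 mm above its underside, z up. Starts standing on the table in the stock. It belongs in neither kit and stays where it is.

How it is judged:
At the end, for the whole second after the job is handed in: Heart block flat in the turquoise tray's wide bay, red and black jars in its wells; star block in the orange tray's wide bay, yellow jar in a well: on the tray's floor within 5 mm, within 18 mm of the bay's centre in x, tilt under 0.1 rad, at rest. The other three upright, moved under 20 mm (x of heart_block_grip in the frame of turquoise_tray between -0.056 and -0.02 m and y of heart_block_grip in the frame of turquoise_tray between -0.056 and 0.056 m and z of heart_block_grip in the frame of turquoise_tray between 0.048 and 0.059 m and angle between each of heart_block_grip, red_jar_center, black_jar_center, star_block_grip, yellow_jar_center, flower_block_grip, green_jar_center, blue_jar_center's own z axis and vertical below 0.1 rad and linear speed of each of heart_block, red_jar, black_jar, star_block, yellow_jar below 0.02 m/s and x of red_jar_center in the frame of turquoise_tray between 0.034 and 0.07 m and y of red_jar_center in the frame of turquoise_tray between -0.056 and 0.056 m and z of red_jar_center in the frame of turquoise_tray between 0.037 and 0.047 m and x of black_jar_center in the frame of turquoise_tray between 0.034 and 0.07 m and y of black_jar_center in the frame of turquoise_tray between -0.056 and 0.056 m and z of black_jar_center in the frame of turquoise_tray between 0.037 and 0.047 m and x of star_block_grip in the frame of orange_tray between -0.056 and -0.02 m and y of star_block_grip in the frame of orange_tray between -0.056 and 0.056 m and z of star_block_grip in the frame of orange_tray between 0.048 and 0.059 m and x of yellow_jar_center in the frame of orange_tray between 0.034 and 0.07 m and y of yellow_jar_center in the frame of orange_tray between -0.056 and 0.056 m and z of yellow_jar_center in the frame of orange_tray between 0.037 and 0.047 m and distance of each of flower_block_grip, green_jar_center, blue_jar_center from where it was at the start of the episode below 0.02 m); the robot touches nothing.
It fails at once if a block or jar is dropped or thrown (faster than 0.7 m/s with nothing touching it) ((linear speed of heart_block above 0.7 m/s and contact force between heart_block and anything else below 0.01 N) or (linear speed of red_jar above 0.7 m/s and contact force between red_jar and anything else below 0.01 N) or (linear speed of black_jar above 0.7 m/s and contact force between black_jar and anything else below 0.01 N) or (linear speed of star_block above 0.7 m/s and contact force between star_block and anything else below 0.01 N) or (linear speed of yellow_jar above 0.7 m/s and contact force between yellow_jar and anything else below 0.01 N)).
It fails at once if the flower block, green jar or blue jar is shifted more than 20 mm or tipped (distance of any of flower_block_grip, green_jar_center, blue_jar_center from where it was at the start of the episode above 0.02 m or angle between any of flower_block_grip, green_jar_center, blue_jar_center's own z axis and vertical above 0.3 rad).
It also fails if it takes over 120 s, if anything falls off the work surface, if the arm or the gripper's body presses on something with over 40 N, if the wrist force passes 120 N, or if a joint passes its speed limit or range.

## Working session

There is one attempt and no reset: what is moved stays moved. The work goes in short steps, Python scripts to look and compute and a tool call to move; the robot and the scene stay as the last step left them, time stands still between calls to the robot, and variables do not carry over. Pictures are saved under pics/ and viewed, at most 14 in all, crops included, and the job is handed in when it is done.

Besides the shell and the picture viewer there is one more tool, called after ">>>" in YAML: its name, and indented under it one key for each argument. arm_command: Moves the arm, as the interface text tells. Its arguments: {"type":"object","properties":{"moves":{"type":"array"},"jaw":{"type":"number"},"squeeze":{"type":"number"}},"required":["moves"]}

```bash
mkdir -p pics
python3 - <<'E'
from station import *
import cv2
for n in("top","side"):
    cv2.imwrite(f"pics/{n}0.png",get_image(n)[:,:,::-1]); print(n,get_calibration(n))
s=telemetry.get_state();print(s["t"],s["position"],s["tool_rot"],s["finger_gap"],robot.pinch_z)
E
```

```text
top {'fx': 454.76042914524305, 'fy': 454.76042914524305, 'cx': 255.08892027171927, 'cy': 193.4587615683007, 'k1': -0.1697442491308793, 'R': array([[ 0.00652074, -0.99993465, -0.00939053],
       [-0.99887784, -0.00607275, -0.04697011],
       [ 0.04691002,  0.00968627, -0.99885215]]), 't': array([0.00735779, 0.55005694, 1.06919508])}
side {'fx': 423.2895905074205, 'fy': 423.2895905074205, 'cx': 262.1813512374627, 'cy': 187.01604462051222, 'k1': -0.10854426914629005, 'R': array([[-0.88942715, -0.45690471,  0.01254702],
       [-0.36090678,  0.68518038, -0.63267222],
       [ 0.28047394, -0.56724416, -0.77431804]]), 't': array([0.48826924, 0.22800763, 0.83135435])}
0.1 [ 0.28704118 -0.5825185   0.21017295] [-8.46923578e-04  9.73914090e-01  2.26915363e-01 -2.14301681e-04] 0.0853486400187528 0.0187
```

View pics/top0.png

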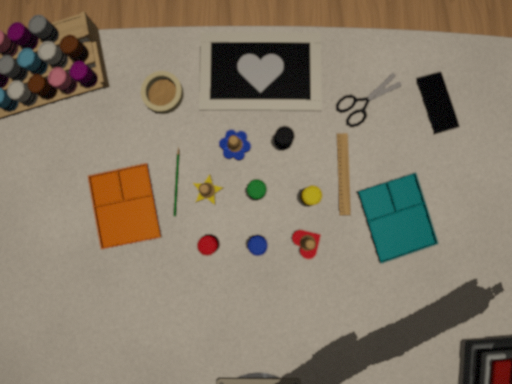

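View pics/side0.png

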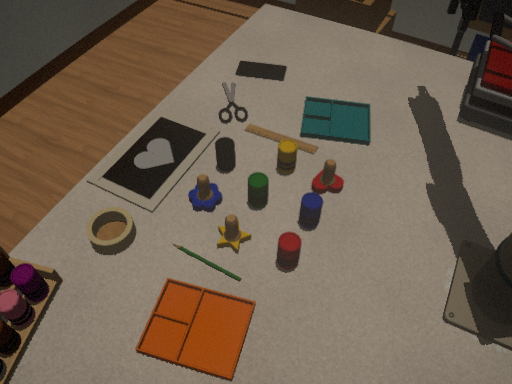

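Run:
```python
import cv2
a=cv2.imread("pics/top0.png")[115:265,180:350]
cv2.imwrite("pics/crop.png",cv2.resize(a,None,fx=4,fy=4,interpolation=cv2.INTER_CUBIC)[:600])
```

```text
(no output)
```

View pics/crop.png

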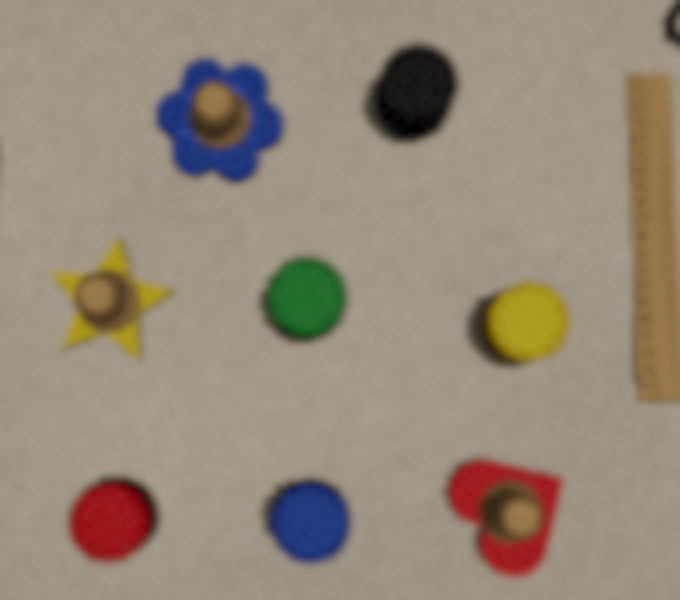

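```bash
cat > h.py <<'E'
import numpy as np, cv2
from station import *
def world(n,u,v,z):
    c=get_calibration(n);K=np.array([[c["fx"],0,c["cx"]],[0,c["fy"],c["cy"]],[0,0,1]])
    p=cv2.undistortPoints(np.array([[[u,v]]],float),K,np.array([c["k1"],0,0,0,0]))[0,0]
    R=c["R"];d=R.T@[p[0],p[1],1];o=-R.T@c["t"];return (o+d*(z-o[2])/d[2])[:2]
def pix(n,X):
    c=get_calibration(n);K=np.array([[c["fx"],0,c["cx"]],[0,c["fy"],c["cy"]],[0,0,1]])
    return cv2.projectPoints(np.array([X],float),cv2.Rodrigues(c["R"])[0],c["t"],K,np.array([c["k1"],0,0,0,0]))[0][0,0]
E
python3 - <<'E'
from h import *
np.set_printoptions(precision=4,suppress=True)
P=dict(heart=(519,518,.08),star=(101,294,.08),flower=(215,102,.08),red=(111,521,.076),black=(415,85,.076),yellow=(527,321,.076),green=(306,297,.076),blue=(310,521,.076))
for k,(x,y,z) in P.items():
    w=world("top",(x+.5)/4-.5+180,(y+.5)/4-.5+115,z); print(k,w,np.hypot(*w),"side px top",pix("side",[*w,z]))
hsv=cv2.cvtColor(cv2.imread("pics/top0.png"),cv2.COLOR_BGR2HSV)
hs=cv2.cvtColor(cv2.imread("pics/side0.png"),cv2.COLOR_BGR2HSV)
for k,lo,hi in(("orange",5,14),("turq",84,96)):
    m=cv2.inRange(hsv,(lo,150,60),(hi,255,255)); m=cv2.morphologyEx(m,cv2.MORPH_OPEN,np.ones((3,3)))
    c=max(cv2.findContours(m,0,2)[0],key=cv2.contourArea);b=cv2.boxPoints(cv2.minAreaRect(c))
    w=np.array([world("top",*p,.014) for p in b]);e=np.diff(np.vstack([w,w[:1]]),axis=0)
    print(k,w.mean(0),np.linalg.norm(e,axis=1),np.degrees(np.arctan2(e[:,1],e[:,0])))
    print(" corners side px",[pix("side",[*p,.016]).round() for p in w])
E
```

```text
heart [ 0.4346 -0.1115] 0.44865858514085827 side px top [330.1214 162.325 ]
star [0.5581 0.1227] 0.5714679215556485 side px top [230.9629 216.6738]
flower [0.6668 0.0598] 0.6694520907406769 side px top [202.152  176.8336]
red [0.4311 0.1164] 0.4465056134628557 side px top [289.0565 240.141 ]
black [ 0.6777 -0.0529] 0.679806603914714 side px top [224.1249 144.0675]
yellow [ 0.5446 -0.1161] 0.5568640086291579 side px top [286.8608 145.9933]
green [0.5573 0.008 ] 0.557397399602398 side px top [257.5442 179.7935]
blue [0.4321 0.0049] 0.43211967447577043 side px top [310.8836 199.9889]
orange [0.5185 0.3297] [0.1513 0.181  0.1498 0.1836] [ -79.805  -168.4101  101.1877   12.056 ]
 corners side px [array([133., 349.]), array([168., 278.]), array([254., 301.]), array([230., 378.])]
turq [ 0.4939 -0.3331] [0.1474 0.1792 0.1477 0.1766] [ -72.6595 -162.1524  106.3132   17.7561]
 corners side px [array([301., 132.]), array([306.,  97.]), array([369., 105.]), array([368., 141.])]
```

>>> arm_command:
  moves:
    - [[0,0,0,-7],[0,0,0,-7],[0,0,0,-7],[0,0,0,-7],[0,0,0,-7],[0,0,0,-7],[0,0,0,-7],[0,0,0,-7],[0,0,0,-7],[0,0,0,-0.8],[0,0,0,0]]
  jaw: 1
  squeeze: 40

```text
t: 1.02
position: [0.287, -0.5829, 0.2106]
tool_rot: [-0.0, 0.708, 0.706, 0.0]
ft_force: [1.1, 0.1, -0.4]
finger_gap: 0.0853
gripper_force: 0.0
```

>>> arm_command:
  moves:
    - [[0.0295,0.00925,0,0],[0.0295,0.00925,0,0],[0.0295,0.00925,0,0],[0.0295,0.00925,0,0],[0.0295,0.00925,0,0],[0.0295,0.00925,0,0],[0.0295,0.00925,0,0],[0.0295,0.00925,0,0],[0.0295,0.00925,0,0],[0.0295,0.00925,0,0],[0.0295,0.00925,0,0],[0.0295,0.00925,0,0],[0.0295,0.00925,0,0],[0.0295,0.00925,0,0],[0.0295,0.00925,0,0],[0.0295,0.00925,0,0],[0,0,0,0],[0,0,0,0],[0,0,0,0]]

```text
t: 2.6
position: [0.4348, -0.1116, 0.211]
tool_rot: [0.0, 0.708, 0.707, -0.0]
ft_force: [0.2, -0.8, 0.6]
finger_gap: 0.0855
gripper_force: 0.0
```

>>> arm_command:
  moves:
    - [[0,0,0.022,0],[0,0,0.022,0],[0,0,0.022,0],[0,0,0.022,0],[0,0,0.022,0],[0,0,0.022,0],[0,0,0.022,0],[0,0,0.022,0],[0,0,0,0],[0,0,0,0],[0,0,0,0]]

```text
t: 3.52
position: [0.4353, -0.112, 0.0357]
tool_rot: [0.0, 0.708, 0.707, 0.0]
ft_force: [0.4, -0.3, 0.3]
finger_gap: 0.0853
gripper_force: 0.0
```

Run:
```python
from h import *
im=get_image("side")[90:290,230:480,::-1];cv2.imwrite("pics/s1.png",cv2.resize(im,None,fx=3,fy=3))
```

```text
(no output)
```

View pics/s1.png

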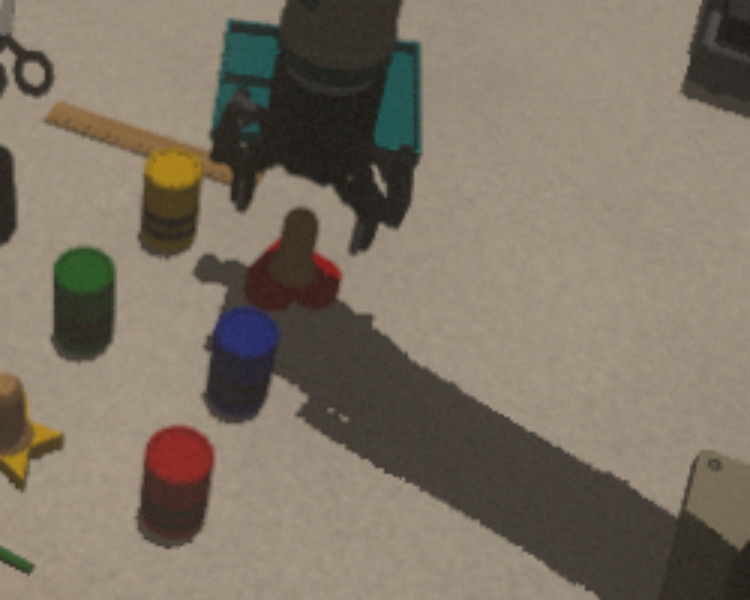

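Run:
```python
from h import *
for z in(.036,.048,.1):
  for dx in(.043,-.043): print(z,dx,(pix("side",[.4353+dx,-.112,z])-[230,90])*3)
s=telemetry.get_state();print(s["position"],s["t"])
im=get_image("top")[180:330,240:400,::-1];cv2.imwrite("pics/t1.png",cv2.resize(im,None,fx=4,fy=4))
```

```text
0.036 0.043 [241.5149251  235.16443252]
0.036 -0.043 [343.71810133 274.10256808]
0.048 0.043 [243.04861471 224.9444006 ]
0.048 -0.043 [346.25879669 264.02231496]
0.1 0.043 [250.00801085 178.40177004]
0.1 -0.043 [357.80005644 218.05103017]
[ 0.43574391 -0.11185071  0.03608906] 3.5667
```

View pics/t1.png

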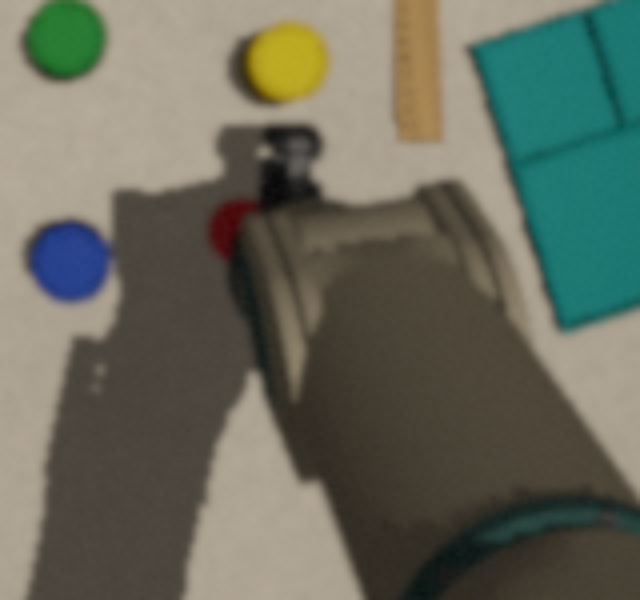

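>>> arm_command:
  moves:
    - [[0,0,0,0],[0,0,0,0],[0,0,0,0],[0,0,0,0],[0,0,0,0],[0,0,0,0],[0,0,0,0],[0,0,0,0],[0,0,0,0],[0,0,0,0],[0,0,0,0],[0,0,0,0]]
  jaw: 0

```text
t: 4.62
position: [0.435, -0.111, 0.0353]
tool_rot: [0.0, 0.707, 0.707, -0.0]
ft_force: [-1.3, -0.3, 5.2]
finger_gap: 0.027
gripper_force: 39.0
```

>>> arm_command:
  moves:
    - [[0,0,-0.01,0],[0,0,-0.02,0],[0,0,-0.03,0],[0,0,-0.03,0],[-0.01,0.001,-0.01,0],[-0.02,0.002,0,0],[-0.025,0.0024,0,0],[-0.025,0.0024,0,0],[-0.025,0.0024,0,0],[-0.025,0.0024,0,0],[-0.025,0.0024,0,0],[-0.025,0.0024,0,0],[-0.025,0.0024,0,0],[-0.02,0.002,0,0],[-0.0085,0.0008,0,0],[0,0,0,0],[0,0,0,0],[0,0,0,0]]

```text
t: 6.12
position: [0.4578, -0.3422, 0.1348]
tool_rot: [-0.001, 0.706, 0.708, 0.0]
ft_force: [-0.2, 0.2, -2.2]
finger_gap: 0.027
gripper_force: 39.9
```

>>> arm_command:
  moves:
    - [[-0.002,0,0.015,0],[0,0,0.02,0],[0,0,0.02,0],[0,0,0.02,0],[0,0,0.01,0],[0,0,0.004,0],[0,0,0.003,0],[0,0,0.002,0],[0,0,0.001,0],[0,0,0,0],[0,0,0,0]]

```text
t: 7.03
position: [0.4582, -0.3468, 0.0407]
tool_rot: [0.001, 0.707, 0.707, 0.0]
ft_force: [-0.5, -0.8, -1.7]
finger_gap: 0.0269
gripper_force: 39.9
```

>>> arm_command:
  moves:
    - [[0,0,0.001,0],[0,0,0.001,0],[0,0,0,0],[0,0,0,0]]

```text
t: 7.37
position: [0.4581, -0.3469, 0.0394]
tool_rot: [0.001, 0.707, 0.707, -0.0]
ft_force: [-2.7, 1.2, 7.4]
finger_gap: 0.0267
gripper_force: 40.6
```

>>> arm_command:
  moves:
    - [[0,0,0,0],[0,0,0,0],[0,0,0,0],[0,0,0,0],[0,0,0,0],[0,0,0,0],[0,0,-0.02,0],[0,0,-0.03,0],[0,0,-0.03,0],[0,0,-0.04,0],[0,0,0,0],[0,0,0,0]]
  jaw: 1

```text
t: 8.37
position: [0.4593, -0.3475, 0.1604]
tool_rot: [0.003, 0.707, 0.707, 0.0]
ft_force: [-0.2, 0.2, -0.7]
finger_gap: 0.0852
gripper_force: 0.0
```

>>> arm_command:
  moves:
    - [[0.0245,0.0183,0,0],[0.0245,0.0183,0,0],[0.0245,0.0183,0,0],[0.0245,0.0183,0,0],[0.0245,0.0183,0,0],[0.0245,0.0183,0,0],[0.0245,0.0183,0,0],[0.0245,0.0183,0,0],[0.0245,0.0183,0,0],[0.0245,0.0183,0,0],[0.0245,0.0183,0,0],[0.0245,0.0183,0,0],[0,0,0,0],[0,0,0,0],[0,0,0,0]]

```text
t: 9.62
position: [0.6759, -0.0531, 0.1562]
tool_rot: [-0.001, 0.707, 0.707, -0.002]
ft_force: [-0.7, -0.8, -0.1]
finger_gap: 0.0855
gripper_force: 0.0
```

Run:
```python
from h import *
im=get_image("side")[60:260,200:450,::-1];cv2.imwrite("pics/s2.png",cv2.resize(im,None,fx=3,fy=3))
```

```text
(no output)
```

View pics/s2.png

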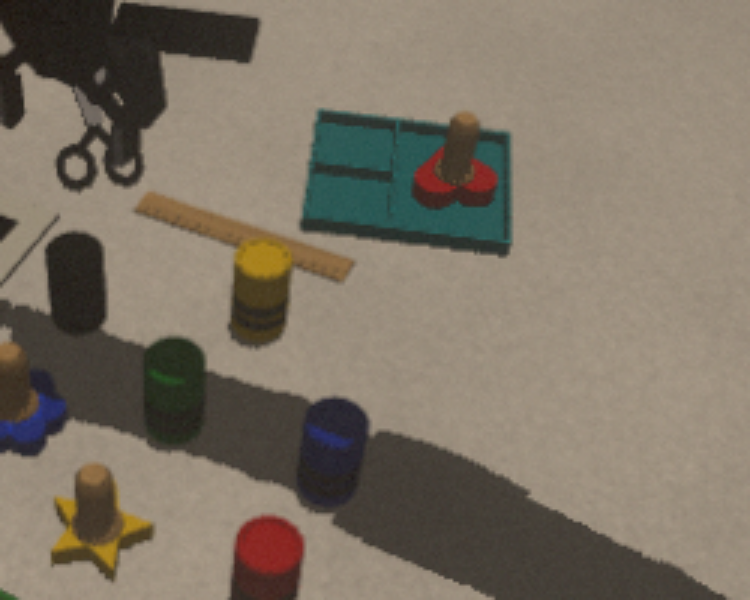

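>>> arm_command:
  moves:
    - [[0,0.002,0.02,0],[0,0,0.022,0],[0,0,0.022,0],[0,0,0.022,0],[0,0,0.022,0],[0,0,0.015,0],[0,0,0.005,0],[0,0,0,0],[0,0,0,0],[0,0,0,0]]

```text
t: 10.5
position: [0.6801, -0.053, 0.0314]
tool_rot: [0.001, 0.707, 0.707, 0.001]
ft_force: [0.2, -0.2, 0.5]
finger_gap: 0.0856
gripper_force: 0.0
```

>>> arm_command:
  moves:
    - [[0,0,0,0],[0,0,0,0],[0,0,0,0],[0,0,0,0],[0,0,0,0],[0,0,0,0],[0,0,0,0],[0,0,0,0],[0,0,0,0],[0,0,0,0]]
  jaw: 0

```text
t: 11.33
position: [0.6798, -0.0524, 0.0309]
tool_rot: [0.0, 0.707, 0.707, 0.0]
ft_force: [0.1, -0.1, 5.3]
finger_gap: 0.0449
gripper_force: 40.9
```

>>> arm_command:
  moves:
    - [[0,0,-0.01,0],[0,0,-0.02,0],[0,0,-0.03,0],[0,0,-0.03,0],[0,0,-0.03,0],[-0.025,-0.01044,0,0],[-0.025,-0.01044,0,0],[-0.025,-0.01044,0,0],[-0.025,-0.01044,0,0],[-0.025,-0.01044,0,0],[-0.025,-0.01044,0,0],[-0.025,-0.01044,0,0],[-0.025,-0.01044,0,0],[-0.025,-0.01044,0,0],[-0.025,-0.01044,0,0],[-0.025,-0.01044,0,0],[-0.025,-0.01044,0,0],[0,0,0,0],[0,0,0,0],[0,0,0,0]]

```text
t: 13.0
position: [0.5541, -0.3517, 0.1499]
tool_rot: [-0.0, 0.707, 0.707, 0.0]
ft_force: [0.2, 1.0, -1.2]
finger_gap: 0.0446
gripper_force: 41.5
```

Target z = 0.035; down 0.115.

>>> arm_command:
  moves:
    - [[0,0,0.02,0],[0,0,0.025,0],[0,0,0.025,0],[0,0,0.02,0],[0,0,0.012,0],[0,0,0.005,0],[0,0,0.003,0],[0,0,0.002,0],[0,0,0.001,0],[0,0,0.001,0],[0,0,0,0],[0,0,0,0]]

```text
t: 14.0
position: [0.5544, -0.3527, 0.0367]
tool_rot: [0.001, 0.707, 0.707, 0.0]
ft_force: [0.0, -0.1, -0.5]
finger_gap: 0.0449
gripper_force: 41.4
```

>>> arm_command:
  moves:
    - [[0,0,0.001,0],[0,0,0.001,0],[0,0,0,0],[0,0,0,0]]

```text
t: 14.33
position: [0.5545, -0.3527, 0.0349]
tool_rot: [0.001, 0.707, 0.707, 0.0]
ft_force: [-1.0, 0.2, 5.6]
finger_gap: 0.0451
gripper_force: 41.9
```

>>> arm_command:
  moves:
    - [[0,0,0,0],[0,0,0,0],[0,0,0,0],[0,0,0,0],[0,0,0,0],[0,0,0,0],[0,0,-0.02,0],[0,0,-0.03,0],[0,0,-0.035,0],[0,0,-0.04,0],[0,0,0,0]]
  jaw: 1

```text
t: 15.25
position: [0.5591, -0.3546, 0.1673]
tool_rot: [0.007, 0.707, 0.707, 0.002]
ft_force: [2.6, -0.6, 0.9]
finger_gap: 0.0854
gripper_force: 0.0
```

>>> arm_command:
  moves:
    - [[0.0293,-0.0077,0,0],[0.0293,-0.0077,0,0],[0.0293,-0.0077,0,0],[0.0293,-0.0077,0,0],[0.0293,-0.0077,0,0],[0.0293,-0.0077,0,0],[0.0293,-0.0077,0,0],[0.0293,-0.0077,0,0],[0.0293,-0.0077,0,0],[0.0293,-0.0077,0,0],[0.0293,-0.0077,0,0],[0.0293,-0.0077,0,0],[0.0293,-0.0077,0,0],[0.0293,-0.0077,0,0],[0.0293,-0.0077,0,0],[0.0293,-0.0077,0,0],[0,0,0,0],[0,0,0,0],[0,0,0,0]]

```text
t: 16.83
position: [0.4308, 0.1157, 0.159]
tool_rot: [0.0, 0.707, 0.707, -0.0]
ft_force: [-0.2, 0.2, 0.3]
finger_gap: 0.0851
gripper_force: 0.0
```

>>> arm_command:
  moves:
    - [[0,0,0.02,0],[0,0,0.022,0],[0,0,0.022,0],[0,0,0.022,0],[0,0,0.022,0],[0,0,0.015,0],[0,0,0.006,0],[0,0,0,0],[0,0,0,0],[0,0,0,0]]

```text
t: 17.67
position: [0.4315, 0.116, 0.0308]
tool_rot: [0.0, 0.707, 0.707, 0.001]
ft_force: [0.2, -0.2, -0.2]
finger_gap: 0.0854
gripper_force: 0.0
```

>>> arm_command:
  moves:
    - [[0,0,0,0],[0,0,0,0],[0,0,0,0],[0,0,0,0],[0,0,0,0],[0,0,0,0],[0,0,0,0],[0,0,0,0],[0,0,0,0],[0,0,0,0]]
  jaw: 0

```text
t: 18.5
position: [0.431, 0.1164, 0.0308]
tool_rot: [0.0, 0.707, 0.707, 0.0]
ft_force: [-1.1, 0.6, 6.5]
finger_gap: 0.0447
gripper_force: 39.7
```

>>> arm_command:
  moves:
    - [[0,0,-0.01,0],[0,0,-0.02,0],[0,0,-0.03,0],[0,0,-0.03,0],[0,0,-0.03,0],[-0.0285,0.00725,0,0],[-0.0285,0.00725,0,0],[-0.0285,0.00725,0,0],[-0.0285,0.00725,0,0],[-0.0285,0.00725,0,0],[-0.0285,0.00725,0,0],[-0.0285,0.00725,0,0],[-0.0285,0.00725,0,0],[-0.0285,0.00725,0,0],[-0.0285,0.00725,0,0],[-0.0285,0.00725,0,0],[-0.0285,0.00725,0,0],[-0.0285,0.00725,0,0],[-0.0285,0.00725,0,0],[0,0,0,0]]

```text
t: 20.17
position: [0.5322, -0.2908, 0.1496]
tool_rot: [0.002, 0.71, 0.704, -0.001]
ft_force: [0.3, -0.7, -0.4]
finger_gap: 0.0444
gripper_force: 41.3
```

>>> arm_command:
  moves:
    - [[0,0,0,0],[0,0,0,0]]

```text
t: 20.33
position: [0.5319, -0.2816, 0.1497]
tool_rot: [-0.001, 0.707, 0.707, 0.0]
ft_force: [0.6, -0.0, -0.5]
finger_gap: 0.0446
gripper_force: 41.3
```

Run:
```python
from h import *
im=get_image("side")[60:260,200:450,::-1];cv2.imwrite("pics/s3.png",cv2.resize(im,None,fx=3,fy=3))
```

```text
(no output)
```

View pics/s3.png

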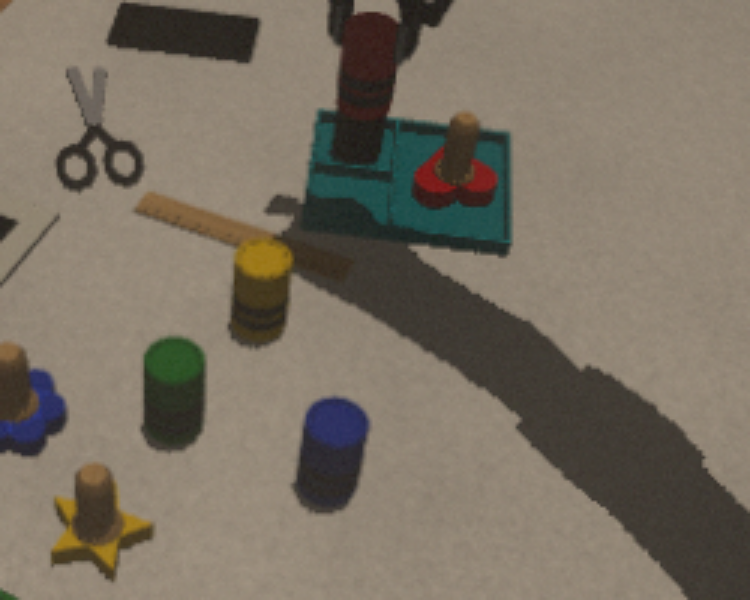

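The black jar stands in the far well (zoom (355,140)) and the red jar hangs above its own well; nothing else has moved. Lowering the red jar.

>>> arm_command:
  moves:
    - [[0,0,0.02,0],[0,0,0.025,0],[0,0,0.025,0],[0,0,0.02,0],[0,0,0.012,0],[0,0,0.005,0],[0,0,0.003,0],[0,0,0.002,0],[0,0,0.001,0],[0,0,0.001,0],[0,0,0.001,0],[0,0,0,0],[0,0,0,0]]

```text
t: 21.47
position: [0.5325, -0.2828, 0.0354]
tool_rot: [0.0, 0.707, 0.707, 0.0]
ft_force: [-0.2, 0.3, -0.7]
finger_gap: 0.0446
gripper_force: 41.3
```

>>> arm_command:
  moves:
    - [[0,0,0.001,0],[0,0,0,0],[0,0,0,0]]

```text
t: 21.72
position: [0.5326, -0.2829, 0.0348]
tool_rot: [0.0, 0.707, 0.707, 0.0]
ft_force: [-2.2, 0.1, 5.2]
finger_gap: 0.0444
gripper_force: 41.8
```

>>> arm_command:
  moves:
    - [[0,0,0,0],[0,0,0,0],[0,0,0,0],[0,0,0,0],[0,0,0,0],[0,0,0,0],[0,0,-0.02,0],[0,0,-0.03,0],[0,0,-0.035,0],[0,0,-0.04,0],[0,0,0,0],[0,0,0,0]]
  jaw: 1

```text
t: 22.72
position: [0.5342, -0.2834, 0.1617]
tool_rot: [0.003, 0.707, 0.707, 0.001]
ft_force: [0.0, -0.1, -0.4]
finger_gap: 0.0852
gripper_force: 0.0
```

>>> arm_command:
  moves:
    - [[0.0208,0.0015,0,0],[0.0208,0.0015,0,0],[0.0208,0.0015,0,0],[0.0208,0.0015,0,0],[0.0208,0.0015,0,0],[0.0208,0.0015,0,0],[0.0208,0.0015,0,0],[0.0208,0.0015,0,0],[0,0,0,0],[0,0,0,0],[0,0,0,0]]

```text
t: 23.63
position: [0.5435, -0.1171, 0.1581]
tool_rot: [-0.0, 0.707, 0.707, -0.001]
ft_force: [0.2, -1.4, -0.4]
finger_gap: 0.0854
gripper_force: 0.0
```

>>> arm_command:
  moves:
    - [[0,0,0.02,0],[0,0,0.022,0],[0,0,0.022,0],[0,0,0.022,0],[0,0,0.022,0],[0,0,0.015,0],[0,0,0.006,0],[0,0,0,0],[0,0,0,0],[0,0,0,0]]

```text
t: 24.47
position: [0.545, -0.1168, 0.0309]
tool_rot: [0.001, 0.707, 0.707, 0.0]
ft_force: [-0.1, 0.7, 0.0]
finger_gap: 0.0855
gripper_force: 0.0
```

>>> arm_command:
  moves:
    - [[0,0,0,0],[0,0,0,0],[0,0,0,0],[0,0,0,0],[0,0,0,0],[0,0,0,0],[0,0,0,0],[0,0,0,0],[0,0,0,0],[0,0,0,0]]
  jaw: 0

```text
t: 25.3
position: [0.5448, -0.1164, 0.0309]
tool_rot: [0.001, 0.707, 0.707, 0.0]
ft_force: [0.3, -0.4, 5.9]
finger_gap: 0.0449
gripper_force: 40.4
```

>>> arm_command:
  moves:
    - [[0,0,-0.01,0],[0,0,-0.02,0],[0,0,-0.03,0],[0,0,-0.03,0],[0,0,-0.03,0],[0.028,0.00213,0,0],[0.028,0.00213,0,0],[0.028,0.00213,0,0],[0.028,0.00213,0,0],[0.028,0.00213,0,0],[0.028,0.00213,0,0],[0.028,0.00213,0,0],[0.028,0.00213,0,0],[0.028,0.00213,0,0],[0.028,0.00213,0,0],[0.028,0.00213,0,0],[0.028,0.00213,0,0],[0.028,0.00213,0,0],[0.028,0.00213,0,0],[0.028,0.00213,0,0]]

```text
t: 26.97
position: [0.5756, 0.305, 0.1504]
tool_rot: [-0.0, 0.707, 0.707, -0.0]
ft_force: [0.2, 0.9, -1.7]
finger_gap: 0.0446
gripper_force: 41.3
```

>>> arm_command:
  moves:
    - [[0,0,0,0],[0,0,0,0],[0,0,0,0]]

```text
t: 27.22
position: [0.5757, 0.3028, 0.15]
tool_rot: [0.0, 0.707, 0.707, -0.001]
ft_force: [-0.4, -0.8, -1.1]
finger_gap: 0.0448
gripper_force: 41.3
```

>>> arm_command:
  moves:
    - [[0,0,0.02,0],[0,0,0.025,0],[0,0,0.025,0],[0,0,0.02,0],[0,0,0.012,0],[0,0,0.005,0],[0,0,0.003,0],[0,0,0.002,0],[0,0,0.001,0],[0,0,0.001,0],[0,0,0.001,0],[0,0,0.001,0],[0,0,0,0],[0,0,0,0]]

```text
t: 28.38
position: [0.5765, 0.3041, 0.0349]
tool_rot: [0.0, 0.707, 0.707, 0.001]
ft_force: [-1.3, -0.6, 4.4]
finger_gap: 0.0446
gripper_force: 41.6
```

>>> arm_command:
  moves:
    - [[0,0,0,0],[0,0,0,0],[0,0,0,0],[0,0,0,0],[0,0,0,0],[0,0,0,0],[0,0,-0.02,0],[0,0,-0.03,0],[0,0,-0.035,0],[0,0,-0.04,0],[0,0,0,0],[0,0,0,0]]
  jaw: 1

```text
t: 29.38
position: [0.5777, 0.3049, 0.162]
tool_rot: [0.001, 0.707, 0.707, 0.003]
ft_force: [-0.1, -0.3, -0.7]
finger_gap: 0.0854
gripper_force: 0.0
```

>>> arm_command:
  moves:
    - [[-0.0226,-0.0023,0,0],[-0.0226,-0.0023,0,0],[-0.0226,-0.0023,0,0],[-0.0226,-0.0023,0,0],[-0.0226,-0.0023,0,0],[-0.0226,-0.0023,0,0],[-0.0226,-0.0023,0,0],[-0.0226,-0.0023,0,0],[0,0,0,0],[0,0,0,0],[0,0,0,0]]

```text
t: 30.3
position: [0.5572, 0.1237, 0.1583]
tool_rot: [-0.001, 0.707, 0.707, -0.0]
ft_force: [-0.3, -0.2, 0.7]
finger_gap: 0.0854
gripper_force: 0.0
```

>>> arm_command:
  moves:
    - [[0,0,0.02,0],[0,0,0.022,0],[0,0,0.022,0],[0,0,0.022,0],[0,0,0.022,0],[0,0,0.015,0],[0,0,0.002,0],[0,0,0,0],[0,0,0,0],[0,0,0,0]]

```text
t: 31.13
position: [0.5586, 0.1239, 0.0351]
tool_rot: [0.0, 0.707, 0.708, 0.001]
ft_force: [0.5, -0.1, 0.1]
finger_gap: 0.0855
gripper_force: 0.0
```

>>> arm_command:
  moves:
    - [[0,0,0,0],[0,0,0,0],[0,0,0,0],[0,0,0,0],[0,0,0,0],[0,0,0,0],[0,0,0,0],[0,0,0,0],[0,0,0,0],[0,0,0,0],[0,0,0,0],[0,0,0,0]]
  jaw: 0

```text
t: 32.13
position: [0.5581, 0.123, 0.0345]
tool_rot: [0.0, 0.707, 0.707, 0.0]
ft_force: [-0.0, -1.4, 4.8]
finger_gap: 0.027
gripper_force: 39.4
```

>>> arm_command:
  moves:
    - [[0,0,-0.01,0],[0,0,-0.02,0],[0,0,-0.03,0],[0,0,-0.03,0],[0,0,-0.03,0],[0.0241,-0.009,0,0],[0.0241,-0.009,0,0],[0.0241,-0.009,0,0],[0.0241,-0.009,0,0],[0.0241,-0.009,0,0],[0.0241,-0.009,0,0],[0.0241,-0.009,0,0],[0.0241,-0.009,0,0],[0.0241,-0.009,0,0],[0,0,0,0],[0,0,0,0],[0,0,0,0]]

```text
t: 33.55
position: [0.4764, 0.3389, 0.1538]
tool_rot: [0.0, 0.707, 0.707, -0.001]
ft_force: [0.6, -0.5, -1.7]
finger_gap: 0.0269
gripper_force: 39.8
```

>>> arm_command:
  moves:
    - [[0,0,0.02,0],[0,0,0.025,0],[0,0,0.025,0],[0,0,0.02,0],[0,0,0.012,0],[0,0,0.005,0],[0,0,0.003,0],[0,0,0.002,0],[0,0,0.001,0],[0,0,0.001,0],[0,0,0.001,0],[0,0,0,0],[0,0,0,0]]

```text
t: 34.63
position: [0.4768, 0.34, 0.0394]
tool_rot: [0.0, 0.707, 0.707, 0.0]
ft_force: [-0.3, 0.2, -1.9]
finger_gap: 0.027
gripper_force: 39.8
```

>>> arm_command:
  moves:
    - [[0,0,0.001,0],[0,0,0,0],[0,0,0,0]]

```text
t: 34.88
position: [0.4769, 0.3401, 0.0385]
tool_rot: [0.0, 0.707, 0.707, 0.0]
ft_force: [0.5, -0.5, 2.5]
finger_gap: 0.0266
gripper_force: 40.2
```

Release, rise, then retreat towards the stock-free side for a clear view.

>>> arm_command:
  moves:
    - [[0,0,0,0],[0,0,0,0],[0,0,0,0],[0,0,0,0],[0,0,0,0],[0,0,0,0],[0,0,-0.02,0],[0,0,-0.03,0],[0,0,-0.035,0],[0,0,-0.04,0],[0,0,-0.04,0],[-0.03,0,0,0],[-0.03,0,0,0],[-0.03,0,0,0],[-0.03,0,0,0],[-0.03,0,0,0],[-0.03,0,0,0],[0,0,0,0],[0,0,0,0]]
  jaw: 1

```text
t: 36.47
position: [0.4769, 0.1577, 0.2031]
tool_rot: [0.0, 0.708, 0.706, -0.0]
ft_force: [0.3, 1.3, 0.2]
finger_gap: 0.0855
gripper_force: 0.0
```

Run:
```python
from h import *
cv2.imwrite("pics/t4.png",get_image("top")[:,:,::-1])
cv2.imwrite("pics/s4.png",get_image("side")[:,:,::-1])
```

```text
(no output)
```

View pics/t4.png

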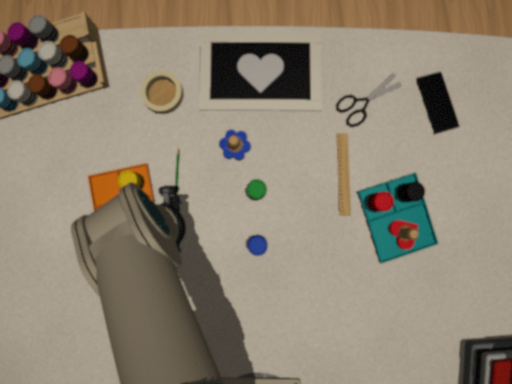

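View pics/s4.png

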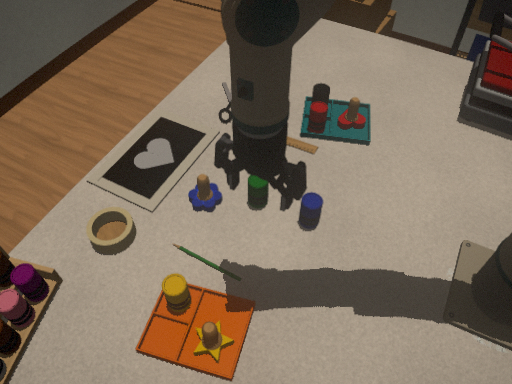

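The pictures show the heart, red and black in the turquoise tray (top px (405,235), (381,202), (411,191)). The star and yellow are in the orange tray (side px (212,340), (176,290)). The flower, green and blue have not moved.

```bash
python3 -c "
from station import *
print(hand_in())"
```

```text
the job is handed in; nothing more can be done
None
```

Job handed in at about 37 s of the 120 s allowed: both kits are in their trays, and the flower block and the green and blue jars look unmoved in the final pictures; the judge's verdict was not shown.

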